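Gauge the bored bosses and set the good one against the fence stop

TASK

Work along the row of three walnut bosses from left to right (your left, facing the bench) and try the stepped go/no-go plug gauge upright in the bore of each one, pushing it in until it stops, without forcing it: in the one right bore the thin end goes all the way in and the thick step stays out. Then hang the gauge back in its hole in the wooden stand, and slide the right boss over the bench, never lifting it, until it sits snug and square in the corner between the long fence and its end stop, ready for drilling. Leave the two bad bosses where they stand and the lamp holders and the tape measure alone.

Things in the scene. Friction and masses are not known exactly. Their poses are not given: they have to be found in the camera images.
- gauge: Stepped plug gauge, 111 mm long, 0.16 kg, hanging upright in its stand. Origin: centre of its lower tip, z up its axis. From the tip: thin go end, 20 mm diameter, 0 to 18 mm; thick no-go step, 24 mm, 18 to 36 mm, with a red band; dark collar, 36 mm, 36 to 41 mm; grooved handle, 22 mm, 41 to 111 mm. In a boss its tip stops 34 mm (tight), 16 mm (right) or 6 mm (wide) above the boss's underside.
- gauge_grip (a point): Point on the gauge's axis 78 mm above its tip, in the middle of the handle: a good place to hold it from above.
- gauge_stand: Beech block, 76 x 120 x 44 mm, fixed to the bench; origin: centre of its underside. Three holes in a row along its y; the gauge's own is the middle one, 28 mm; the other two (14 and 18 mm, 42 mm to either side) are empty.
- stand_hole (a point): Centre of the mouth of the gauge's hole in the stand, 44 mm above the bench. The hole goes right through to the bench. Hung up, the gauge rests with its collar on the stand and its tip 8 mm above the bench.
- block_a: One of three walnut bosses that look alike: square plinth 84 x 84 x 20 mm with a turned top (66 mm diameter), 42 mm high in all, 0.3 kg, loose. In its top a 30 mm round seat, 8 mm deep; from the seat's floor a bore goes right through: 22 mm in the right boss, 18 (tight) and 26 mm (wide) in the others. Letters and places do not tell which. Origin: centre of the underside, x and y square to the sides.
- block_b: One of three walnut bosses that look alike: square plinth 84 x 84 x 20 mm with a turned top (66 mm diameter), 42 mm high in all, 0.3 kg, loose. In its top a 30 mm round seat, 8 mm deep; from the seat's floor a bore goes right through: 22 mm in the right boss, 18 (tight) and 26 mm (wide) in the others. Letters and places do not tell which. Origin: centre of the underside, x and y square to the sides.
- block_c: One of three walnut bosses that look alike: square plinth 84 x 84 x 20 mm with a turned top (66 mm diameter), 42 mm high in all, 0.3 kg, loose. In its top a 30 mm round seat, 8 mm deep; from the seat's floor a bore goes right through: 22 mm in the right boss, 18 (tight) and 26 mm (wide) in the others. Letters and places do not tell which. Origin: centre of the underside, x and y square to the sides.
- block_a_seat (a point): Centre of the floor of block_a's seat, 34 mm above its underside: the mouth of its bore.
- block_b_seat (a point): Centre of the floor of block_b's seat, 34 mm above its underside: the mouth of its bore.
- block_c_seat (a point): Centre of the floor of block_c's seat, 34 mm above its underside: the mouth of its bore.
- fence: Fixed plywood L with aluminium faces, 32 mm high. Origin: inner corner, on the bench. The fence (32 mm thick) runs 462 mm along -y; its face is the plane x = 0 and looks to -x, at the robot. The end stop (36 mm thick) runs 96 mm along -x at the left end; its face is the plane y = 0 and looks to -y. Black knobs, to 50 mm high, on the fence 435 mm from the corner and behind the corner. Turned a few degrees.
- fence_home (a point): Where the centre of a boss's underside is when the boss sits snug in the corner: 42 mm off both faces (fence frame -42, -42 mm).
- lamp_holder: Brass lamp holder standing on the bench, 37 mm diameter, 47 mm high; loose. Origin: centre of its underside.
- lamp_holder_b: A second lamp holder like the first.
- tape_measure: Yellow tape measure lying on the bench, 64 x 71 x 35 mm; loose. Origin: centre of its underside.
Not all that is in view belongs to the job. What is shaped like the block_a but green is not meant.

How it is judged:
By the outcome, as a careful person would: the job done as asked, in the order asked, and still so for the second after the job is handed in, with the robot touching nothing.
It also fails if it takes over 72 s, if anything falls off the work surface, if the arm or the gripper's body presses on something with over 40 N, if the wrist force passes 120 N, or if a joint passes its speed limit or range.

ROBOT

A 6-joint arm with a two-finger parallel gripper is mounted at the origin on a cart in front of the work surface, level with it; the furniture and walls round the work are solid. World frame = base frame: x ahead of the robot, y to its left, z up, the work surface at z = 0. Lengths are in m, angles in rad, forces in N, time in s.
With the tool pointing down it reaches from about 0.275 to 0.975 m from the base axis. Payload 8.4 kg.
Tool frame: the origin (TCP) lies on the front face of the gripper's body, between the roots of the fingers; the fingertips stand 88 mm ahead of it and the grasp point (between the pads) lies 69 mm ahead of it; z points along the fingers, y is the line along which they close (so a half turn about z gives the same grasp; the last joint's range is limited). The gripper opens to 92 mm and grips with 3 to 60 N. Pads are 20 mm wide; open, the fingers measure 128 mm over their backs; the gripper's body (75 mm by 189 mm) begins 69 mm behind the grasp point.
Start: joints at [-1.33, 0.353, 1.633, -0, 1.155, -0.002], TCP at [0.15, -0.607, 0.303] pointing down, gripper open.
Joint ranges: [-2.63, 2.63], [-0.92, 2.1], [0.06, 2.66], [-1.3, 4.44], [0, 2.69], [-3.02, 3.02]. Speed limits (rad/s): [2.22, 2.22, 2.79, 3.14, 3.14, 3.14].

INTERFACE

Orientations are given as a unit quaternion [w, x, y, z].
In Python, from plant import r, claw, kin, telemetry, viewer, workorder gives the robot as it stands. Calls block until the motion is done:
- r.movep(position, orientation): joint-space move of the TCP to a pose.
- r.servo_line(position, frame=None, v=0.15, contact_N=None): straight line of the TCP; frame=None keeps the orientation; v is the mean speed in m/s. With contact_N (N) it stops when the force on the tool has changed by that much, and returns True; else False.
- r.goto_joints(angles): joint-space move.
- claw.move_gripper(opening, squeeze=None): opening from 0.0 (shut) to 1.0 (fully open); squeeze is the grip in N (None keeps the last); returns when the fingers have stopped.
- r.dwell(seconds).
- kin.ik(position, orientation): joint angles nearest the present ones, or None.
- telemetry.read_state(): the state.
- viewer.grab_frame(name): name is "scene" or "top" or "wrist"; returns a dict with "img" (480x640x3 uint8, blue, green, red), "K" (3x3 intrinsics, pixels), "rvec" (rotation vector, rad) and "tvec" (3), from world to camera coordinates, as OpenCV has them; the wrist camera has in their place "tool_from_camera" (4x4, takes a point from camera to tool coordinates, whose origin is the TCP and whose axes are the flange's). Camera axes: x right, y down, z forward; pixel columns grow to the right and rows downward; lengths in m; the calibration is good to about 2 mm. A picture is of the moment at which its call begins: read the wrist's pose just before it. There is no depth.
A pose or a line that the arm cannot do raises r.IKError and nothing moves.
- workorder.sign_off(): hands the job in; it is judged then, once.
The state is a dict: "clock": time; "q": joint angles; "joint_vel": joint speeds; "joint_torque": joint torques, N m; "ee_pos": TCP position; "tool_rot": TCP orientation; "contact_force": force on the tool from outside, world axes, zero at the start; "wrist_torque": the same for the moment, N m; "grip_width": opening from 0.0 (shut) to 1.0 (fully open); "finger_force": force on a finger pad.
Only numpy, scipy, OpenCV 4.12 (cv2) and the standard library are available. Lean on these libraries where they do the work, as an engineer would, in place of code of your own. Each camera call takes 0.05 s, during which the arm holds its last target. There are 200 camera calls.

## Working session

There is one attempt and no reset: what is moved stays moved. The work goes in short steps, each a Python script; the robot and the scene stay as the last script left them, time stands still between calls to the robot, and variables do not carry over. Pictures are saved under pics/ and viewed, at most 10 in all, crops included, and the job is handed in when it is done.

```bash
ls; mkdir -p pics; python3 - <<'E'
from plant import r, claw, kin, telemetry, viewer, workorder
import cv2,numpy as np
for n in("scene","top"):
    f=viewer.grab_frame(n); cv2.imwrite(f"pics/{n}0.png",f["img"]); np.savez(f"pics/{n}0.npz",**f)
    R=cv2.Rodrigues(np.array(f["rvec"],float))[0]; print(n,f["K"],"cam",-R.T@np.array(f["tvec"]).ravel())
f=viewer.grab_frame("wrist");print(f["tool_from_camera"],f["K"])
s=telemetry.read_state();print(s)
E
```

```text
pics
scene [[433.14644008   0.         320.43609932]
 [  0.         433.14644008 240.7413987 ]
 [  0.           0.           1.        ]] cam [0.10431531 0.64136023 0.97530736]
top [[511.49326651   0.         318.36487535]
 [  0.         511.49326651 240.26008792]
 [  0.           0.           1.        ]] cam [0.39717795 0.02198628 1.55427737]
[[ 1.14329689e-04 -9.70990445e-01 -2.39118262e-01  6.68584614e-02]
 [ 9.99999766e-01  2.72357154e-04 -6.27833817e-04 -1.69889984e-04]
 [ 6.74746207e-04 -2.39118134e-01  9.70990248e-01 -8.34645215e-02]
 [ 0.00000000e+00  0.00000000e+00  0.00000000e+00  1.00000000e+00]] [[379.68812694   0.         321.66091084]
 [  0.         379.68812694 241.0298483 ]
 [  0.           0.           1.        ]]
{'clock': 0.15, 'q': array([-1.33042800e+00,  3.53516103e-01,  1.63393052e+00, -1.19600140e-06,
        1.15521342e+00, -2.41849810e-03]), 'joint_vel': array([ 0.00024569, -0.00211823, -0.0029425 ,  0.00228266, -0.00030836,
       -0.00136633]), 'joint_torque': array([ 3.77909851e-05, -5.94205141e+01, -3.34466672e+01,  6.97236531e-02,
        2.04285630e-02, -8.59746024e-05]), 'ee_pos': array([ 0.15017848, -0.60640581,  0.30213324]), 'tool_rot': array([-5.29858288e-04,  9.92640693e-01,  1.21095706e-01, -6.38898470e-05]), 'contact_force': array([ 0.14366022, -0.40423366, -0.53883034]), 'wrist_torque': array([-0.01223812,  0.00989352, -0.02628283]), 'finger_force': 0.0, 'grip_width': 0.9997367145495234}
```

View pics/scene0.png

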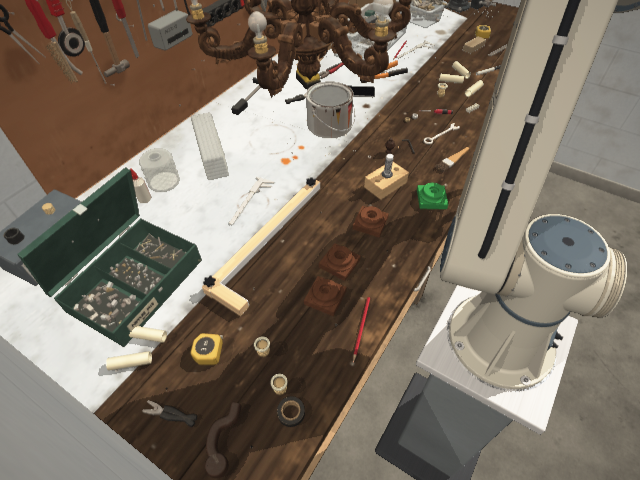

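View pics/top0.png

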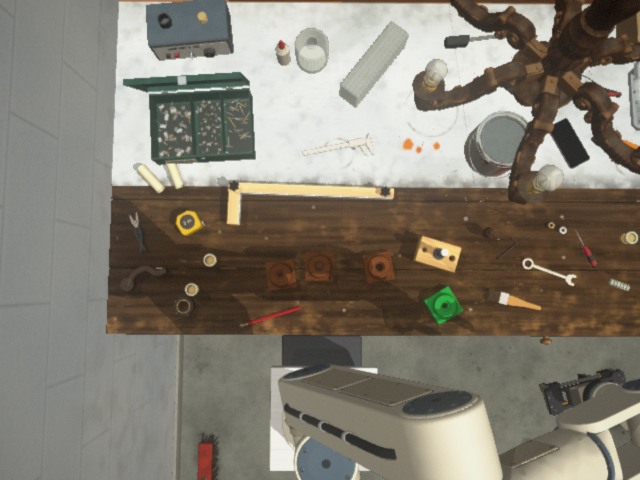

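The scene shows three bosses in a row, the fence, and the stand with the gauge. In the top view:
- **Bosses:** walnut at (281,274), (319,265) and (380,266). The green one at (444,305) is the decoy.
- **Gauge:** upright in the stand at (443,253). The look-alikes are the lamp holders at (210,260) and (191,290), the ring at (184,307) and the small nuts at (551,225).
- **Fence:** inner corner near (240,196).
- **Choice:** the gauge in the beech stand. I'll check it in a close wrist crop.

```bash
cat > h.py <<'E'
from plant import r, claw, kin, telemetry, viewer, workorder
import cv2,numpy as np
from scipy.spatial.transform import Rotation as Ro
def q_down(yaw):  # tool y axis direction at world angle; tool x = (cos yaw, sin yaw)
    x=np.array([np.cos(yaw),np.sin(yaw),0]); z=np.array([0,0,-1.]); y=np.cross(z,x)
    q=Ro.from_matrix(np.c_[x,y,z]).as_quat(); return q[[3,0,1,2]]
def rot(): q=telemetry.read_state()["tool_rot"]; return Ro.from_quat(np.array(q)[[1,2,3,0]]).as_matrix()
def st(): return telemetry.read_state()
def grab(n):
    s=st(); f=viewer.grab_frame(n); K=np.array(f["K"],float)
    if n=="wrist":
        T=np.array(f["tool_from_camera"]); q=np.array(s["tool_rot"])[[1,2,3,0]]
        Rt=Ro.from_quat(q).as_matrix(); Rwc=Rt@T[:3,:3]; c=Rt@T[:3,3]+s["ee_pos"]
    else:
        R=cv2.Rodrigues(np.array(f["rvec"],float))[0]; Rwc=R.T; c=-R.T@np.array(f["tvec"],float).ravel()
    return dict(img=f["img"],K=K,R=Rwc,c=c)
def ray(f,uv,z):
    uv=np.atleast_2d(uv).astype(float)
    d=(f["R"]@np.linalg.inv(f["K"])@np.c_[uv,np.ones(len(uv))].T).T
    return f["c"]+d*((z-f["c"][2])/d[:,2])[:,None]
def proj(f,P):
    p=(f["R"].T@(np.atleast_2d(P)-f["c"]).T).T; p=p@f["K"].T; return p[:,:2]/p[:,2:]
def save(n,f): cv2.imwrite(f"pics/{n}.png",f["img"]); np.savez(f"pics/{n}.npz",**f)
def load(n): return dict(np.load(f"pics/{n}.npz"))
E
python3 - <<'E'
from h import *
f=np.load("pics/top0.npz"); R=cv2.Rodrigues(f["rvec"].astype(float))[0]
F=dict(img=f["img"],K=f["K"],R=R.T,c=-R.T@f["tvec"].ravel())
for n,uv,z in[("L",(281,274),.042),("M",(319,265),.042),("R",(380,266),.042),("gauge",(445,253),.119),("stand",(438,254),.044),("corner",(240,196),.032),("fence end",(393,198),.032),("bulb?",(545,178),.3),("tape",(189,222),.035),("lamp",(210,260),.047)]: print(n,ray(F,uv,z)[0].round(3))
print(kin.ik([.33,0,.25],q_down(0)),kin.ik([.33,0,.25],q_down(np.pi)))
print(rot().round(2))
E
```

```text
L [0.426 0.131 0.042]
M [0.453 0.019 0.042]
R [ 0.451 -0.161  0.042]
gauge [ 0.485 -0.335  0.119]
stand [ 0.487 -0.333  0.044]
corner [0.659 0.258 0.032]
fence end [ 0.656 -0.203  0.032]
bulb? [ 0.663 -0.542  0.3  ]
tape [0.579 0.408 0.035]
lamp [0.466 0.34  0.047]
[-4.54547020e-03 -5.93924106e-02  2.26380209e+00 -4.44089210e-16
  9.37182970e-01  1.56625086e+00] [-4.54547020e-03 -5.93924106e-02  2.26380209e+00 -4.44089210e-16
  9.37182970e-01 -1.57534180e+00]
[[ 0.97  0.24 -0.  ]
 [ 0.24 -0.97  0.  ]
 [ 0.   -0.   -1.  ]]
```

```bash
python3 - <<'E'
from h import *
t=st()["clock"]
r.movep([.487-.03,-.335,.30],q_down(0)); print(st()["clock"]-t, st()["ee_pos"])
f=grab("wrist"); save("w_stand",f); print(proj(f,[.487,-.334,.044]),proj(f,[.487,-.334,.119]))
E
```

```text
1.5167000000000002 [ 0.45666825 -0.33565779  0.30002625]
[[320.11886197 189.61038898]] [[319.68896395 201.17363339]]
```

View pics/w_stand.png

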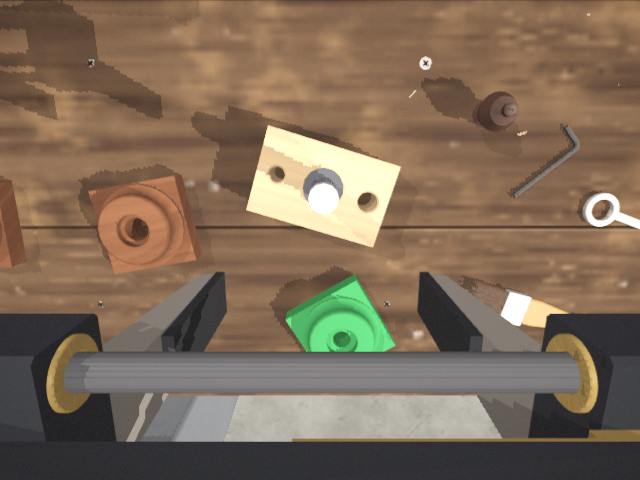

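The gauge's white top is at (323,198), in the middle hole of the beech stand. The green decoy is at (342,340) and the right-hand boss at (140,230). The choice is confirmed.

```bash
cat >> h.py <<'E'
def blob(m,near):
    n,l,s,c=cv2.connectedComponentsWithStats(m.astype(np.uint8))
    ok=[i for i in range(1,n) if s[i,4]>60]; i=min(ok,key=lambda i:np.hypot(*(c[i]-near))); return l==i,c[i],s[i]
E
python3 - <<'E'
from h import *
f=load("w_stand"); hsv=cv2.cvtColor(f["img"],cv2.COLOR_BGR2HSV)
m=(hsv[...,1]<40)&(hsv[...,2]>200); b,c,s=blob(m,(323,198)); print("top px",c,s, "dia",s[2]*(f["c"][2]-.119)/f["K"][0,0])
g=ray(f,c,.119)[0]; print("gauge",g)
m=(hsv[...,0]>12)&(hsv[...,0]<30)&(hsv[...,1]>40)&(hsv[...,2]>170)
b,c,s=blob(m,(300,190)); cnt=max(cv2.findContours(b.astype(np.uint8),0,2)[0],key=cv2.contourArea)
P=ray(f,cnt[:,0],.044)[:,:2]; rc=cv2.minAreaRect((P*1000).astype(np.float32)); print("stand",rc)
E
```

```text
top px [323.16579634 198.39033943] [308 183  32  32 766] dia 0.022290809989137482
gauge [ 0.48895016 -0.33643011  0.119     ]
stand ((488.12164306640625, -335.86865234375), (121.78114318847656, 77.82637786865234), 73.17878723144531)
```

```bash
python3 - <<'E'
from h import *
q=q_down(0); x,y=.489,-.336
r.movep([x,y,.23],q)
r.servo_line([x,y,.155],v=.12,contact_N=8)
claw.move_gripper(0.0,25); s=st(); print(s["ee_pos"],s["grip_width"]*92,s["finger_force"],s["contact_force"])
r.servo_line([x,y,.23],v=.2); s=st(); print(s["grip_width"]*92,s["contact_force"],s["clock"])
r.movep([.426-.075,.131,.25],q); s=st(); print(s["clock"],s["grip_width"]*92)
f=grab("wrist"); save("w_L",f)
E
```

```text
[ 0.48897651 -0.33603162  0.15495367] 21.30413549275264 24.995352520490997 [-0.46485068 -0.3741527  -0.70268525]
21.416339852836337 [ 0.54496217 -0.59460599 -1.13745208] 4.4833
6.2583 21.378856863533834
```

View pics/w_L.png

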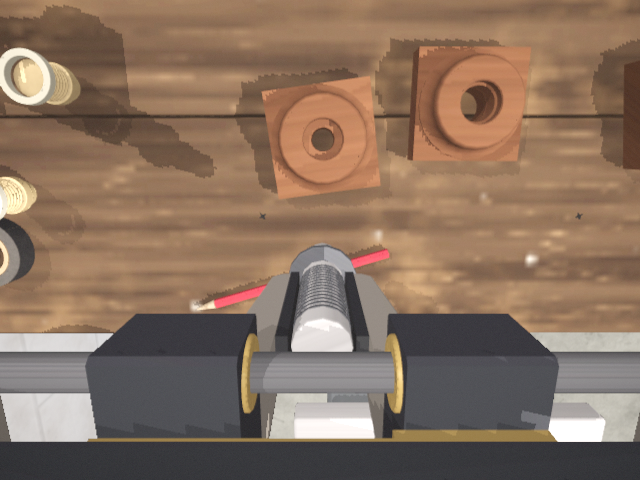

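The gauge is held at (322,300). The left boss's bore is at (323,139) and the middle boss's at (480,102). I'll fit circles to the ray-cast edges of the seat rim (z=42 mm), the turned top (42 mm) and the bore mouth (34 mm).

```bash
cat >> h.py <<'E'
from scipy.optimize import least_squares
def circ(f,c0,z,rr,w=.003):
    e=cv2.Canny(cv2.GaussianBlur(cv2.cvtColor(f["img"],6),(3,3),0),25,60)
    v,u=np.nonzero(e); P=ray(f,np.c_[u,v],z)[:,:2]; c=np.array(c0,float)[:2]; R=rr
    for k in (1,1,.6,.5,.4):
        d=np.hypot(*(P-c).T); Q=P[abs(d-R)<w*k]
        s=least_squares(lambda p:np.hypot(*(Q-p[:2]).T)-p[2],[*c,R],loss="soft_l1",f_scale=3e-4).x; c=s[:2]; R=s[2]
    a=np.arctan2(*(Q-c).T[::-1]); return c,R,len(Q),len(set((a*6).astype(int)))
def boss(f,px):
    c0=ray(f,px,.038)[0]; o={}
    for n,z,rr,w in(("seat",.042,.015,.003),("top",.042,.033,.004),("b18",.034,.009,.0013),("b22",.034,.011,.0013),("b26",.034,.013,.0013)):
        c,R,n_,k=circ(f,c0,z,rr,w); o[n]=c; print(n,(c*1000).round(1),"r",round(R*1000,2),n_,k)
    hsv=cv2.cvtColor(f["img"],cv2.COLOR_BGR2HSV); m=(hsv[...,0]<12)&(hsv[...,1]>110)&(hsv[...,2]>50)
    m=cv2.morphologyEx(m.astype(np.uint8),cv2.MORPH_OPEN,np.ones((5,5)))
    b=max((c for c in cv2.findContours(m,0,2)[0] if cv2.pointPolygonTest(c,tuple(map(float,px)),False)>=0),key=cv2.contourArea)
    print("plinth",cv2.minAreaRect((ray(f,b[:,0],.02)[:,:2]*1000).astype(np.float32))); return o
E
python3 - <<'E'
from h import *
f=load("w_L"); boss(f,(323,139)); print(); boss(f,(480,102))
f=load("w_stand"); print(); boss(f,(140,230))
E
```

```text
seat [424.7 130.5] r 15.65 155 37
top [424.6 130.3] r 31.75 383 37
b18 [424.6 130.4] r 8.91 81 36
b22 [424.7 130.3] r 11.39 24 12
b26 [424.9 130.5] r 14.05 62 22Traceback (most recent call last):
  File "<stdin>", line 2, in <module>
  File "h.py", line 42, in boss
    b=max((c for c in cv2.findContours(m,0,2)[0] if cv2.pointPolygonTest(c,tuple(map(float,px)),False)>=0),key=cv2.contourArea)
ValueError: max() iterable argument is empty
```

```bash
sed -i 's/m=(hsv\[...,0\]<12)&(hsv\[...,1\]>110)&(hsv\[...,2\]>50)/m=(hsv[...,0]<14)\&(hsv[...,1]>120)/; s/if cv2.pointPolygonTest(c,tuple(map(float,px)),False)>=0/if cv2.contourArea(c)>300 and np.hypot(*(c[:,0].mean(0)-px))<40/' h.py
cat >> h.py <<'E'
def tryin(x,y,v=.06):
    r.servo_line([x,y,.205],v=.2)
    hit=r.servo_line([x,y,.14],v=v,contact_N=8); s=st(); print("hit",hit,"tip",(s["ee_pos"][2]-.147).round(4),s["ee_pos"].round(4),s["contact_force"].round(1),round(s["clock"],2)); return s["ee_pos"][2]-.147
E
python3 - <<'E'
from h import *
for n,p in(("w_L",(323,139)),("w_L",(480,102)),("w_stand",(140,230))):
    try: boss(load(n),p)
    except Exception as e: print(e)
r.movep([.4246,.1304,.215],q_down(0)); tryin(.4246,.1304)
E
```

```text
seat [424.7 130.5] r 15.65 155 37
top [424.6 130.3] r 31.75 383 37
b18 [424.6 130.4] r 8.91 81 36
b22 [424.7 130.3] r 11.39 24 12
b26 [424.9 130.5] r 14.05 62 22
plinth ((424.7359313964844, 130.5728759765625), (84.8912582397461, 84.4526596069336), 7.726047515869141)
seat [450.3  15.4] r 15.18 146 37
top [449.9  14.7] r 32.52 338 36
b18 [451.   15.2] r 9.19 14 8
b22 [450.6  15.2] r 12.67 75 29
b26 [450.4  15.3] r 12.81 114 36
plinth ((450.61737060546875, 17.12846565246582), (88.36457824707031, 84.1886978149414), 89.97575378417969)
seat [ 448.3 -163.7] r 12.9 78 31
top [ 450.5 -164.4] r 34.55 233 33
b18 [ 448.6 -165.2] r 9.31 17 13
b22 [ 448.7 -167.1] r 11.33 17 11
b26 [ 448.7 -164.2] r 12.63 14 8
plinth ((449.60296630859375, -162.8449249267578), (85.06158447265625, 95.51825714111328), 9.920750617980957)
hit True tip 0.0321 [0.4249 0.1305 0.1791] [ 0.4 -1.1  2.4] 7.56
```

The left boss stopped at its seat floor, as expected for the tight one (bore edge r=8.9 mm). Next is the middle boss: a closer look on the way, then the try.

```bash
python3 - <<'E'
from h import *
q=q_down(0)
r.servo_line([.4246,.1304,.25],v=.2); print(st()["grip_width"]*92)
r.movep([.375,.0153,.25],q); f=grab("wrist"); save("w_M",f)
px=proj(f,[.4504,.0153,.038])[0]; o=boss(f,px); c=o["b26"] 
assert np.hypot(*(c-[.4504,.0153]))<.003
r.movep([*c,.215],q); tryin(*c)
E
```

```text
21.03283320098542
seat [450.7  16. ] r 15.67 155 37
top [450.1  14.7] r 32.84 407 37
b18 [451.4  15.2] r 9.93 51 25
b22 [449.3  15.7] r 11.63 71 29
b26 [450.5  15.9] r 12.88 112 37Traceback (most recent call last):
  File "<stdin>", line 5, in <module>
  File "h.py", line 42, in boss
    b=max((c for c in cv2.findContours(m,0,2)[0] if cv2.contourArea(c)>300 and np.hypot(*(c[:,0].mean(0)-px))<40),key=cv2.contourArea)
ValueError: max() iterable argument is empty
```

```bash
python3 - <<'E'
from h import *
r.movep([.4505,.0158,.215],q_down(0)); tryin(.4505,.0158)
E
```

```text
hit True tip 0.0032 [0.4501 0.0158 0.1502] [-0.2 -0.3 -0.6] 10.19
```

It went in to the collar, so the middle boss is the wide one. Now the right boss.

```bash
sed -i 's/^    print("plinth".*$/    print("plinth",cv2.minAreaRect((ray(f,b[:,0],.02)[:,:2]*1000).astype(np.float32)))\n    return o/; s/^    b=max((c for/    b=max((c for/; s/key=cv2.contourArea)$/key=cv2.contourArea,default=None)\n    if b is None: return o/' h.py
python3 - <<'E'
from h import *
q=q_down(0)
r.servo_line([.4505,.0158,.25],v=.2); print(st()["grip_width"]*92)
r.movep([.375,-.164,.25],q); f=grab("wrist"); save("w_R",f)
px=proj(f,[.450,-.164,.038])[0]; print(px); o=boss(f,px); c=o["b22"]; print(c)
E
```

```text
21.303742465399548
[322.84674178 136.06671091]
seat [ 449.7 -161.7] r 15.61 154 37
top [ 449.4 -162.8] r 32.42 390 37
b18 [ 450.7 -162.7] r 9.6 41 21
b22 [ 450.4 -163.7] r 11.46 33 15
b26 [ 449.4 -164.5] r 13.43 59 23
plinth ((449.6491394042969, -161.51483154296875), (85.66401672363281, 85.22806549072266), 9.97973918914795)
[ 0.45042665 -0.1637224 ]
```

```bash
python3 - <<'E'
from h import *
f=load("w_R"); c0=(.4497,-.1617)
for rr in(.009,.011,.013): print(circ(f,c0,.034,rr,.0016))
im=f["img"]; u,v=proj(f,[.4497,-.1617,.038])[0].astype(int)
cv2.imwrite("pics/R_crop.png",cv2.resize(im[v-50:v+50,u-60:u+60],None,fx=5,fy=5))
c=circ(f,c0,.034,.011,.0016)[0]
if np.hypot(*(c-c0))<.0015:
    r.movep([*c,.215],q_down(0)); tryin(*c)
E
```

```text
(array([ 0.4496238 , -0.16166135]), np.float64(0.010764290224433338), 96, 36)
(array([ 0.44960184, -0.16164504]), np.float64(0.010784400188755091), 100, 36)
(array([ 0.45087989, -0.15892295]), np.float64(0.01343440802693679), 92, 31)
hit True tip 0.012 [ 0.4495 -0.1616  0.159 ] [ 1.  -0.5 -0.1] 13.12
```

The right boss took the thin end and stopped at the step, and its bore edge measures r=10.8 mm for a 22 mm bore, so it is the right one. The gauge slid up about 1 mm per touch in the grip. Next I hang it up, then look at the stand and the fence corner.

```bash
python3 - <<'E'
from h import *
q=q_down(0); x,y=.4885,-.336
r.servo_line([.4496,-.1616,.25],v=.2)
r.movep([x,y,.22],q); hit=r.servo_line([x,y,.143],v=.07,contact_N=8); s=st(); print(hit,s["ee_pos"],s["contact_force"])
claw.move_gripper(0.6); r.servo_line([x,y,.24],v=.25)
r.movep([.457,-.335,.30],q); save("w_stand2",grab("wrist"))
claw.move_gripper(1.0)
r.movep([.60,.20,.33],q); save("w_cor",grab("wrist")); print(st()["clock"])
a=load("w_stand2")["img"][60:300,60:460]; b=load("w_cor")["img"]
cv2.imwrite("pics/hang_cor.png",np.vstack([cv2.resize(a,(400,240)),cv2.resize(b,(400,300))]))
E
```

```text
True [ 0.48806174 -0.33571149  0.15019121] [0.74182686 0.12202213 0.48475008]
19.7
```

View pics/hang_cor.png

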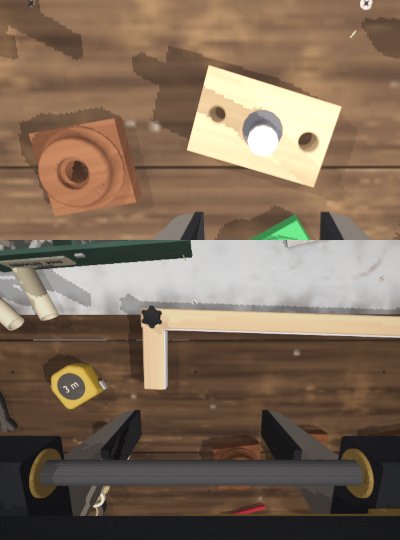

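The gauge hangs in its hole in the stand, with its white top in the middle hole. The corner view shows the fence, with the inner corner near full-frame (267,144) and the end stop running down to y≈240. The tape measure is well to the left.

```bash
python3 - <<'E'
from h import *
f=load("w_cor"); im=f["img"]; hsv=cv2.cvtColor(im,cv2.COLOR_BGR2HSV)
print("col 420:",[(v,*hsv[v,420]) for v in range(112,166,2)]); print("row 200:",[(u,*hsv[200,u]) for u in range(222,276,2)])
m=(hsv[...,0]>8)&(hsv[...,0]<30)&(hsv[...,1]>25)&(hsv[...,1]<130)&(hsv[...,2]>180)
b,c,s=blob(m,(420,133)); print(c,s)
def fit(P):
    vx,vy,x0,y0=cv2.fitLine((P[:,:2]*1000).astype(np.float32),cv2.DIST_HUBER,0,.01,.01).ravel(); return np.degrees(np.arctan2(vy,vx))%180,(x0,y0)
us=np.arange(300,600,3); lo=[np.nonzero(b[:,u])[0].max()+.5 for u in us]; up=[np.nonzero(b[:,u])[0].min()-.5 for u in us]
vs=np.arange(170,235,2); ri=[np.nonzero(b[v,:330])[0].max()+.5 for v in vs]; le=[np.nonzero(b[v,:330])[0].min()-.5 for v in vs]
for n,P in(("face",np.c_[us,lo]),("back",np.c_[us,up]),("stopface",np.c_[ri,vs]),("stopback",np.c_[le,vs])): print(n,fit(ray(f,P,.032)))
E
```

```text
col 420: [(112, np.uint8(0), np.uint8(4), np.uint8(142)), (114, np.uint8(14), np.uint8(34), np.uint8(149)), (116, np.uint8(17), np.uint8(79), np.uint8(225)), (118, np.uint8(20), np.uint8(65), np.uint8(231)), (120, np.uint8(21), np.uint8(67), np.uint8(230)), (122, np.uint8(20), np.uint8(67), np.uint8(231)), (124, np.uint8(19), np.uint8(70), np.uint8(230)), (126, np.uint8(19), np.uint8(73), np.uint8(231)), (128, np.uint8(18), np.uint8(75), np.uint8(231)), (130, np.uint8(18), np.uint8(74), np.uint8(231)), (132, np.uint8(18), np.uint8(72), np.uint8(231)), (134, np.uint8(18), np.uint8(75), np.uint8(231)), (136, np.uint8(17), np.uint8(78), np.uint8(231)), (138, np.uint8(17), np.uint8(79), np.uint8(230)), (140, np.uint8(17), np.uint8(79), np.uint8(230)), (142, np.uint8(17), np.uint8(78), np.uint8(230)), (144, np.uint8(17), np.uint8(80), np.uint8(226)), (146, np.uint8(14), np.uint8(43), np.uint8(212)), (148, np.uint8(13), np.uint8(8), np.uint8(216)), (150, np.uint8(12), np.uint8(122), np.uint8(75)), (152, np.uint8(11), np.uint8(111), np.uint8(78)), (154, np.uint8(14), np.uint8(112), np.uint8
[... 1283 characters left out ...]
), np.uint8(28), np.uint8(224)), (264, np.uint8(12), np.uint8(12), np.uint8(216)), (266, np.uint8(8), np.uint8(12), np.uint8(166)), (268, np.uint8(13), np.uint8(48), np.uint8(96)), (270, np.uint8(14), np.uint8(118), np.uint8(67)), (272, np.uint8(12), np.uint8(109), np.uint8(70)), (274, np.uint8(12), np.uint8(113), np.uint8(68))]
[403.66582377 143.51980808] [  226   110   414   130 15423]
face (np.float32(88.142235), (np.float32(667.0773), np.float32(75.397125)))
back (np.float32(88.07539), (np.float32(696.4127), np.float32(77.71293)))
stopface (np.float32(177.81358), (np.float32(609.8334), np.float32(259.13275)))
stopback (np.float32(178.31581), (np.float32(612.0377), np.float32(292.17505)))
```

```bash
cat >> h.py <<'E'
A=np.radians(-1.9); EX=np.array([np.cos(A),np.sin(A)]); EY=np.array([-np.sin(A),np.cos(A)])
W=lambda xf,yf:(.6614+xf)*EX+(.2763+yf)*EY
FF=lambda p:np.array([p[:2]@EX-.6614,p[:2]@EY-.2763])
def rep(t): s=st(); print(t,(FF(s["ee_pos"])*1000).round(1),s["ee_pos"][2].round(4),"F",s["contact_force"].round(1),"w",round(s["grip_width"]*92,1),round(s["clock"],1))
E
python3 - <<'E'
from h import *
qs,qe=q_down(np.radians(55)),q_down(np.radians(43.1)); b=(.4496,-.1616); Z=.121
print(W(-.042,-.042),FF(np.array(b)))
r.movep([*b,.19],qs); r.servo_line([*b,Z],v=.12,contact_N=8); rep("down")
claw.move_gripper(0.0,15); rep("grip")
r.servo_line([*W(-.060,-.44),Z],qe,v=.1); rep("leg1")
r.servo_line([*W(-.060,-.060),Z],v=.13); rep("leg2")
E
```

```text
[0.62682772 0.21363487] [-0.20668931 -0.42290459]
down [-206.3 -422.8] 0.1213 F [-0.4  0.2  0.9] w 91.8 22.0
grip [-207.5 -422.4] 0.1222 F [-7.7  6.3 20. ] w 63.3 22.5
leg1 [ -61.5 -439.7] 0.1223 F [-8.9  4.1 16.7] w 63.2 24.1
leg2 [-59.2 -60.6] 0.1224 F [-0.3 -4.6  6.9] w 61.5 27.2
```

```bash
python3 - <<'E'
from h import *
Z=.121
print(r.servo_line([*W(-.032,-.060),Z],v=.04,contact_N=12)); rep("x push")
p=FF(st()["ee_pos"])
print(r.servo_line([*W(p[0],-.032),Z],v=.04,contact_N=12)); rep("y push")
claw.move_gripper(0.9); p=st()["ee_pos"]; r.servo_line([p[0],p[1],.19],v=.2)
r.movep([*W(-.11,-.11),.28],q_down(0)); rep("view"); f=grab("wrist"); save("w_fin",f)
u,v=proj(f,[*W(-.042,-.042),.02])[0].astype(int); print(u,v)
cv2.imwrite("pics/fin_crop.png",cv2.resize(f["img"][max(0,v-110):v+110,max(u-140,0):u+140],None,fx=2.7,fy=2.7))
E
```

```text
True
x push [-58.8 -60.7] 0.1224 F [-1.8 -0.   6.6] w 61.6 27.5
True
y push [-57.8 -39.8] 0.1225 F [ 0.4 -2.2  3.3] w 61.1 28.0
view [-110.3 -110. ] 0.2786 F [-0.8 -0.2  0. ] w 82.9 29.7
246 142
```

View pics/fin_crop.png

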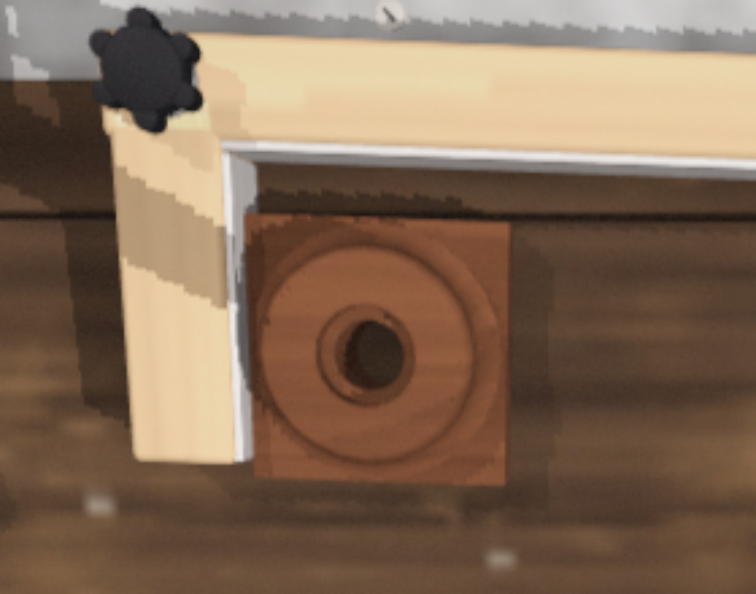

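The boss is flush on the end stop but sits about 16 mm short of the fence, because the first push stopped early. I'll push on the plinth faces with closed fingers: +x, then +y.

```bash
python3 - <<'E'
from h import *
Z=.097
claw.move_gripper(0.0,10)
q=q_down(A); r.movep([*W(-.135,-.044),.14],q); r.servo_line([*W(-.135,-.044),Z],v=.15,contact_N=10); rep("down")
for k in range(4):
    h=r.servo_line([*W(-.046,-.044),Z],v=.05,contact_N=15); rep(f"x{h}")
    if FF(st()["ee_pos"])[0]>-.056: break
p=FF(st()["ee_pos"]); r.servo_line([*W(-.12,-.044),Z],v=.15); r.servo_line([*W(-.12,-.044),.14],v=.15)
print(kin.ik([*W(-.044,-.125),.14],q_down(A+np.pi/2)) , kin.ik([*W(-.044,-.125),.14],q_down(A-np.pi/2)))
E
```

```text
down [-134.1  -44.2] 0.0981 F [-0.6 -0.6  0.5] w 0.3 32.1
xTrue [-93.  -44.3] 0.0962 F [-0.8  1.3  1.8] w 0.7 33.1
xTrue [-92.8 -44.5] 0.0956 F [-0.1  0.4 -0.5] w 0.6 33.4
xTrue [-92.3 -44.7] 0.0949 F [ 1.3 -0.7 -0.5] w 0.5 33.7
xTrue [-91.9 -44.9] 0.0943 F [ 0.3 -0.6 -0.9] w 0.5 34.0
[ 2.04802829e-01  5.53092823e-01  1.72632325e+00 -4.44089210e-16
  8.62176577e-01  2.37964085e-01] [ 2.04802829e-01  5.53092823e-01  1.72632325e+00 -4.44089210e-16
  8.62176577e-01 -2.90362857e+00]
```

The stop at x = −92 mm is the snug position: −84 mm for the boss's face, less about 8 mm of finger. My loop threshold was wrong, but the boss is on the fence. Now the y push and a check.

```bash
python3 - <<'E'
from h import *
Z=.097; q=q_down(A+np.pi/2)
r.movep([*W(-.044,-.125),.14],q); r.servo_line([*W(-.044,-.125),Z],v=.15,contact_N=10)
h=r.servo_line([*W(-.044,-.085),Z],v=.04,contact_N=12); rep(f"y{h}")
r.servo_line([*W(-.044,-.12),Z],v=.15); r.servo_line([*W(-.044,-.12),.16],v=.2)
r.movep([*W(-.11,-.11),.28],q_down(0)); rep("view"); f=grab("wrist"); save("w_fin2",f)
u,v=proj(f,[*W(-.042,-.042),.02])[0].astype(int); print(u,v)
g=f["img"][max(0,v-110):v+110,max(u-140,0):u+140]; cv2.imwrite("pics/fin2_crop.png",cv2.resize(g,None,fx=2.7,fy=2.7))
for z,R in((.042,.015),(.042,.0325),(.034,.011)):
    c=circ(f,W(-.042,-.042),z,R,.004); print((FF(c[0])*1000).round(1),c[1:])
E
```

```text
yTrue [-44.1 -93. ] 0.0969 F [-0.  -4.5  3.4] w 0.3 37.5
view [-110.2 -110.1] 0.2791 F [ 1.1 -0.4 -0.7] w 0.6 39.7
246 142
[-41.7 -41. ] (np.float64(0.01547828612282994), 141, 37)
[-43.  -42.3] (np.float64(0.033132054833894066), 320, 37)
[-43.6 -42.3] (np.float64(0.012672719117184763), 104, 35)
```

View pics/fin2_crop.png

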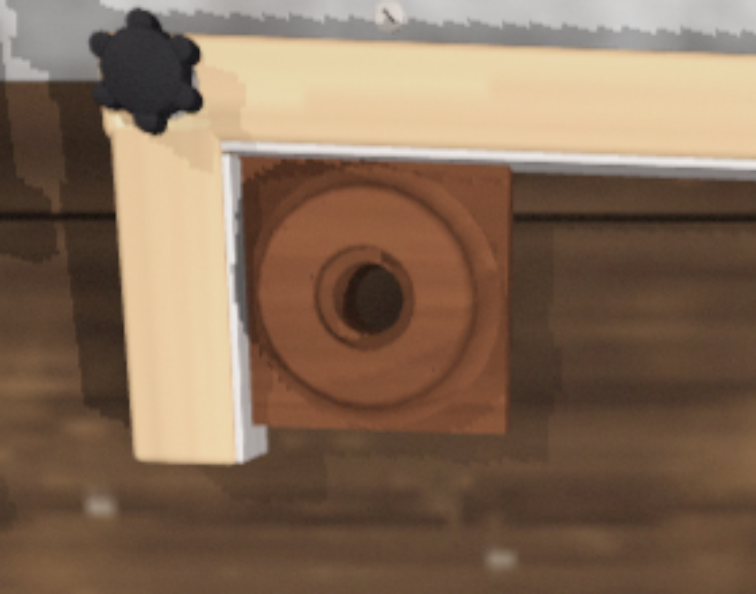

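The boss sits against both faces, square, with its centre measured within about 1 mm of home. One top view to check the rest before I hand in.

```bash
python3 - <<'E'
from h import *
f=grab("top"); a=f["img"][180:330,120:480]; b=cv2.imread("pics/top0.png")[180:330,120:480]
cv2.imwrite("pics/top1c.png",cv2.resize(np.vstack([b,a]),None,fx=2,fy=2))
E
```

```text
(no output)
```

View pics/top1c.png

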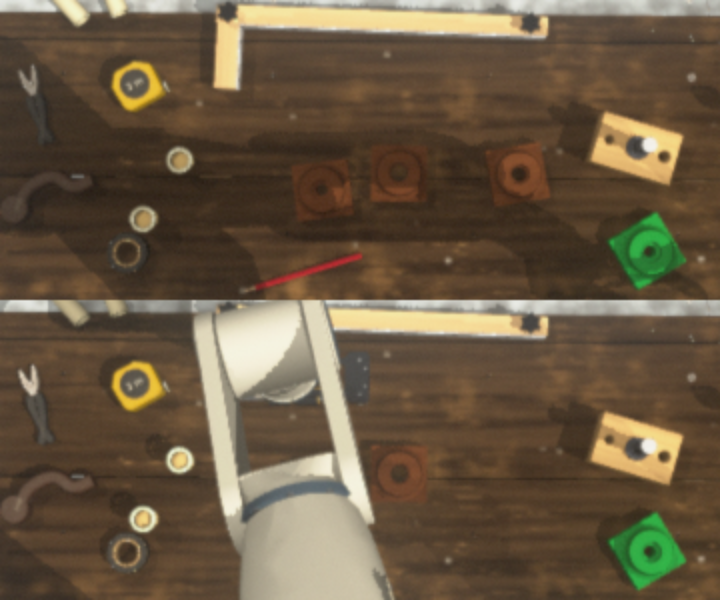

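Before (top half) and after (bottom half) match: the middle boss at (398,473), the tape measure (138,385), the lamp holders (180,460) and (143,519), and the stand with the gauge (645,447) are unchanged. The arm hides the left boss. Handing in.

```bash
python3 -c "
from h import *
print(workorder.sign_off())"
```

```text
the job is handed in; nothing more can be done
None
```

The job is handed in at about 40 s: I tried the gauge in all three bosses from left to right (tight, wide, right), hung it back in its stand, and slid the right boss snug and square into the fence corner; the arm hid the left boss in the last check, so I didn't re-check that it stayed put.

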